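# Spars under the curing lamp

## Task

Get the ship model's spars ready for the overhead curing lamp: put the long tweezers that lie on the felt mat into the wooden tool tray, and roll each spar along the mat, never lifting it, until its dark inlay strip faces straight up, leaving every spar on the mat. Only when all that is done, slide the brass fork lock fully back from the lamp timer's black dial, turn the dial until its white pointer line meets the brass mark, and then slide the lock fully home around the dial again. Do not knock the cork plug or the thread spool about.

Things in the scene. Friction and masses are not known exactly. Their poses are not given: they have to be found in the camera images.
- spar_a: a spar: straight round basswood bar, pale, 44 mm in diameter, 100 mm long, 0.12 kg, lying on the mat. Origin at its middle, on its axis (22 mm above the surface it lies on). Body y runs along the bar. Body +z points from the axis to the middle of the dark walnut inlay strip, 9 mm wide, that runs along the whole bar; on the opposite side (-z) are three small brass pin heads, flush. Rolls without slipping under a light push and soon stops by itself when let go. May be absent.
- spar_b: a spar: straight round basswood bar, pale, 44 mm in diameter, 100 mm long, 0.12 kg, lying on the mat. Origin at its middle, on its axis (22 mm above the surface it lies on). Body y runs along the bar. Body +z points from the axis to the middle of the dark walnut inlay strip, 9 mm wide, that runs along the whole bar; on the opposite side (-z) are three small brass pin heads, flush. Rolls without slipping under a light push and soon stops by itself when let go. May be absent.
- spar_c: a spar: straight round basswood bar, pale, 44 mm in diameter, 100 mm long, 0.12 kg, lying on the mat. Origin at its middle, on its axis (22 mm above the surface it lies on). Body y runs along the bar. Body +z points from the axis to the middle of the dark walnut inlay strip, 9 mm wide, that runs along the whole bar; on the opposite side (-z) are three small brass pin heads, flush. Rolls without slipping under a light push and soon stops by itself when let go. May be absent.
- spar_d: a spar: straight round basswood bar, pale, 44 mm in diameter, 100 mm long, 0.12 kg, lying on the mat. Origin at its middle, on its axis (22 mm above the surface it lies on). Body y runs along the bar. Body +z points from the axis to the middle of the dark walnut inlay strip, 9 mm wide, that runs along the whole bar; on the opposite side (-z) are three small brass pin heads, flush. Rolls without slipping under a light push and soon stops by itself when let go. May be absent.
- mat: grey felt mat, fixed, 360 mm (its x) by 580 mm (its y), 3 mm thick, with a dark wooden stop batten along each of its two long edges (x = +-170 to +-180 mm, 17 mm above the desk, so 14 mm above the felt) that keeps spars from rolling off. Origin at the centre of its underside, on the desk top.
- tweezers: long steel reach tweezers, closed, 180 mm long, 12 mm wide, 14 mm high, 0.07 kg, lying flat on the far part of the mat at the start. Origin at the middle of the underside; body x along their length, towards the tips.
- tray: dark wooden tool tray, fixed, open at the top, 240 mm (its x) by 90 mm (its y) outside, 20 mm high, walls and floor 4 mm thick. Origin at the centre of its underside.
- timer: the lamp timer, a grey box fixed to the desk, 200 mm (its x) by 110 mm (its y), 50 mm high, origin at the centre of its underside. The dial sits on top at its x = -55 mm, y = 0. The brass mark is a small wedge on the box top beside the dial's rim, 43 mm from the dial's axis, in the direction that the pointer has at dial angle 1.4 rad (80 degrees clockwise, seen from above, from the box's -x direction).
- dial (a joint): angle of the dial, rad, 0 to 2.6, growing clockwise seen from above. At 0 the white pointer line points along the timer's -x; at 1.4 it meets the brass mark. Light friction, stays where it is left.
- dial_grip (a point): the grip point of the dial, on its vertical axis, 85 mm above the desk. The black dial is a round disc of 68 mm diameter and, above it, a straight grip bar 56 mm long, 14 mm wide and 28 mm high (71 to 99 mm above the desk) that lies along the pointer direction; half of the bar's top carries a white line on the pointer's side.
- lock (a joint): travel of the fork lock, m: 0 fully drawn back (open), 0.045 fully home with its two prongs around the dial's neck. It starts home or nearly so. Its value grows along the timer's -x direction, towards the dial; about 2 N of friction, stays where it is left.
- lock_tab (a point): the grip point on the lock's upright brass tab, 88.5 mm above the desk; it moves with the lock. The tab measures 24 mm along the timer's x, 16 mm along its y, and stands from 68 to 104 mm above the desk.
- cork_plug: brown tapered cork plug standing on the robot's side of the mat, 48 mm wide, 45 mm tall; origin under its centre. To be left alone.
- spool: wooden thread spool standing on the robot's side of the mat, 48 mm wide, 50 mm tall; origin under its centre. To be left alone.
Mind the look-alikes: they are no part of the job. Leave any green or pink look-alike of the spar_d alone.

How it is judged:
By the outcome, as a careful person would: the job done as asked, in the order asked, and still so for the second after the job is handed in, with the robot touching nothing.
Of spar_a, spar_b, spar_c, spar_d only 3 to 4 are there at a start; the rules pass over those that are not, and their reading is None.
At some moment in a run one of spar_a, spar_b, spar_c, spar_d, tweezers may be knocked a few centimetres aside while the robot is not near it.
Once in a run the grip may slacken for a moment while it holds something.
It also fails if it takes over 208 s, if anything falls off the work surface, if the arm or the gripper's body presses on something with over 40 N, if the wrist force passes 120 N, or if a joint passes its speed limit or range.

## Robot

A 6-joint arm with a two-finger parallel gripper is mounted at the origin on the work surface. World frame = base frame: x ahead of the robot, y to its left, z up, the work surface at z = 0. Lengths are in mm, angles in rad, forces in N, time in s.
With the tool pointing down it reaches from about 350 to 875 mm from the base axis. Payload 4.2 kg.
Tool frame: the origin (TCP) lies between the finger pads; the fingertips stand 11 mm ahead of it and the grasp point (between the pads) lies 8 mm behind it (manip.tips_ahead is the distance from the TCP to the fingertips, in mm); z points along the fingers, y is the line along which they close (so a half turn about z gives the same grasp; the last joint's range is limited). The gripper opens to 87 mm and grips with 3 to 60 N. Pads are 19 mm wide; open, the fingers measure 117 mm over their backs; the gripper's body (75 mm by 190 mm) begins 51 mm behind the grasp point.
Start: joints at [1.548, 0.385, 0.008, 0, -1.194, -0.259], TCP at [173.771, 600.336, 233.55] pointing down, gripper open.
Joint ranges: [-3.14, 3.14], [-1.21, 2.06], [-1.07, 1.41], [-3.16, 2.05], [-2.99, -0.16], [-3.1, 3.1]. Speed limits (rad/s): [2.79, 2.79, 3.14, 3.14, 3.14, 3.14].

## Interface

Orientations are given as a unit quaternion [x, y, z, w].
In Python, from workcell import manip gives the robot as it stands.
- The arm moves only by the shell command python3 -m crank 'ROWS' [FORCE]. ROWS is a JSON object of lists of equal length, an entry for each row: "delta_rot": the turn, a rotation vector about the tool's x, y, z in rad, a list of three; "delta_pos": the shift along the tool's x, y, z in m, a list of three; "grip": the closure, from 0 (fully open) to 1 (shut). A call has 1 to 20 rows; each row shifts and turns the commanded pose from where the row before left it, along the tool's axes as they then stand; what a row does not reach is not made up. A row lasts 1/12 s, in which the tool goes at most 41.7 mm and 7.16 degrees, less where a joint would pass 70% of its speed; a pose out of reach is approached as far as the arm can. A call is refused whole if a number of a shift passes 0.0417 or a number of a turn 0.125, either way. A call with a gripper value outside its range is refused whole. The fingers move at their own pace and stop on an object; FORCE is the grip in N (left out, the last holds). Time passes only in rows, so rows that do not move let the fingers close. It gives the time, the measured TCP pose, the force, the opening and the grip force at its end, in the units of the state.
- manip.sense(): the state, without advancing time (a new reading comes with each control period).
- manip.read_camera(name): name is "scene" or "top" or "wrist"; returns the picture (384x512x3 uint8, red, green, blue); there is no depth.
- manip.get_calibration(name): a dict with "fovy" (degrees; the focal length in pixels is half the picture's height over the tangent of half this angle, whatever the lens; pixels are square), "cx", "cy" (the principal point, pixels), "rvec" (rotation vector, rad) and "tvec" (3), from world to camera coordinates, as OpenCV has them; the wrist camera has in their place "hand_eye" (4x4, takes a point from camera to tool coordinates, whose origin is the TCP and whose axes are the flange's). Camera axes: x right, y down, z forward; pixel columns grow to the right and rows downward; lengths in mm; the calibration is good to about 2 mm. A picture is of the moment at which its call begins: read the wrist's pose just before it. get_calibration takes no time and is no camera call.
- manip.sign_off(): hands the job in; it is judged then, once.
The state is a dict: "time_s": time; "joint_pos": joint angles; "dq": joint speeds; "tau": joint torques, N m; "position": TCP position; "eef_rot": TCP orientation; "force": force on the tool from outside, world axes, zero at the start; "ft_torque": the same for the moment, N m; "opening": finger opening in mm; "grip_force": force on a finger pad.
Only numpy, scipy, OpenCV 4.12 (cv2) and the standard library are available. Lean on these libraries where they do the work, as an engineer would, in place of code of your own. Each camera call takes 0.05 s, during which the arm holds its last target. There are 200 camera calls.

## Working session

There is one attempt and no reset: what is moved stays moved. The work goes in short steps, Python scripts to look and compute and a shell command to move; the robot and the scene stay as the last step left them, time stands still between calls to the robot, and variables do not carry over. Pictures are saved under pics/ and viewed, at most 14 in all, crops included, and the job is handed in when it is done.

```bash
ls; mkdir -p pics; python3 - <<'E'
from workcell import manip
import cv2
print(manip.sense())
for n in ["scene","top","wrist"]:
    im=manip.read_camera(n); cv2.imwrite(f"pics/{n}0.png",im[:,:,::-1]); print(n,manip.get_calibration(n))
E
```

```text
pics
{'time_s': 0.0, 'joint_pos': array([ 1.54762726e+00,  3.85528796e-01,  6.62422352e-03, -5.02933487e-04,
       -1.19402147e+00, -2.58610162e-01]), 'dq': array([-1.43818181e-03, -1.04166370e-03,  4.64686063e-04, -8.28930379e-04,
       -6.64205166e-05,  2.48525573e-04]), 'tau': array([-3.57945628e-04, -3.90667534e+01,  1.87405694e+01,  4.21974421e+00,
        1.09288876e-02, -1.95763087e-04]), 'position': array([173.6037843 , 599.7922029 , 232.47514036]), 'eef_rot': array([ 9.90077845e-01, -1.40515738e-01, -1.07045033e-04,  1.08494098e-03]), 'force': array([-0.58578097, -0.36106081, -0.44633055]), 'ft_torque': array([-0.01729312, -0.0126741 ,  0.00441186]), 'grip_force': 0.0, 'opening': 87.08588736220237}
scene {'fovy': 44.43048992986642, 'cx': 256.87949888299073, 'cy': 189.3893758692579, 'rvec': array([ 1.76644823,  1.82471121, -0.72249383]), 'tvec': array([  29.80524359, -267.01719979, 1714.80301948])}
top {'fovy': 53.201519462377036, 'cx': 252.94915926686366, 'cy': 188.57048194623633, 'rvec': array([ 2.15670999, -2.18055786,  0.09662013]), 'tvec': array([  -8.63225135,  424.74533239, 1092.33939219])}
wrist {'fovy': 66.42882267838485, 'cx': 253.65045209233048, 'cy': 189.8887158125145, 'hand_eye': array([[-7.26404662e-04, -9.66716075e-01, -2.55850547e-01,
         6.80110937e+01],
       [ 9.99999386e-01, -9.16482792e-04,  6.23701746e-04,
         1.87826908e+00],
       [-8.37425128e-04, -2.55849937e-01,  9.66716147e-01,
        -1.51427353e+02],
       [ 0.00000000e+00,  0.00000000e+00,  0.00000000e+00,
         1.00000000e+00]])}
```

```bash
python3 - <<'E'
import cv2
a=cv2.imread("pics/top0.png"); cv2.imwrite("pics/top0b.png",cv2.resize(a,(800,600),interpolation=cv2.INTER_CUBIC))
E
```

```text
(no output)
```

View pics/top0b.png

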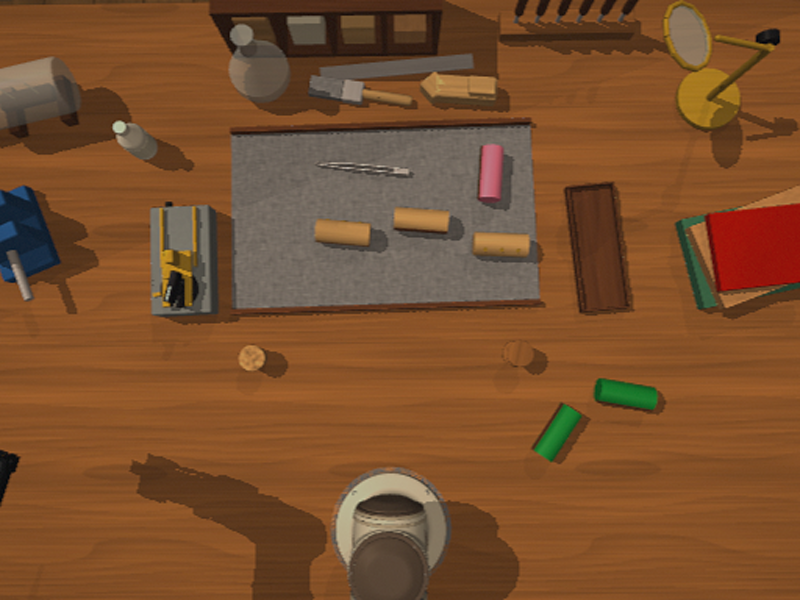

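View pics/scene0.png

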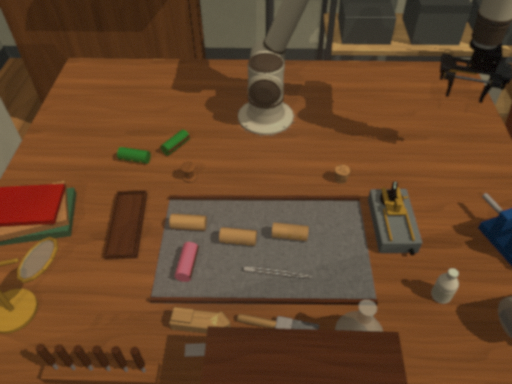

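The top view (800x600) shows three pale spars at (343,233), (421,220) and (502,244), tweezers at (363,169), tray at (598,248) and timer at (184,260). Possible confusions for the spars are the pink bar at (490,172) and the green bars at (626,394) and (557,432), all to be left alone. For the tweezers, the ruler, brush and wooden pieces behind the mat could be mistaken; cork plug is at (252,357), spool at (518,353).

```bash
cat > h.py <<'E'
import numpy as np, cv2
from scipy.spatial.transform import Rotation as Ro
from workcell import manip
def cam(name, st=None):
    c=manip.get_calibration(name); f=192/np.tan(np.radians(c["fovy"]/2))
    K=np.array([[f,0,c["cx"]],[0,f,c["cy"]],[0,0,1]])
    if name=="wrist":
        T=np.eye(4); T[:3,:3]=Ro.from_quat(st["eef_rot"]).as_matrix(); T[:3,3]=st["position"]
        W=np.linalg.inv(T@c["hand_eye"]); R,t=W[:3,:3],W[:3,3]
    else: R,t=Ro.from_rotvec(c["rvec"]).as_matrix(),np.array(c["tvec"])
    return K,R,t
def p2w(px,z,C):
    K,R,t=C; d=R.T@np.linalg.solve(K,[px[0],px[1],1.]); o=-R.T@t
    return o+d*(z-o[2])/d[2]
def w2p(p,C):
    K,R,t=C; q=K@(R@np.asarray(p,float)+t); return q[:2]/q[2]
def yaw(st): # direction of tool x in world
    x=Ro.from_quat(st["eef_rot"]).as_matrix()[:,0]; return np.arctan2(x[1],x[0])
def plan(x,y,z,a=None):
    """tool-down goal: turn about tool z first, then shift (tool axes, m) """
    st=manip.sense(); R=Ro.from_quat(st["eef_rot"]); y0=yaw(st); a=y0 if a is None else a
    G=np.c_[[np.cos(a),np.sin(a),0],[np.sin(a),-np.cos(a),0],[0,0,-1]]
    rv=(R.inv()*Ro.from_matrix(G)).as_rotvec(); d=G.T@(np.array([x,y,z])-st["position"])/1000
    print("t%.1f pos"%st["time_s"],st["position"].round(1),"yaw %.3f"%y0,"turn",rv.round(3),"shift",d.round(4),"open %.1f F"%st["opening"],st["force"].round(1))
def snap(name,fn,crop=None,size=None):
    st=manip.sense(); im=manip.read_camera(name); b=im[:,:,::-1]
    if crop: x0,y0,x1,y1=crop; b=b[y0:y1,x0:x1]
    if size: b=cv2.resize(b,size,interpolation=cv2.INTER_CUBIC)
    cv2.imwrite(f"pics/{fn}.png",b); np.savez(f"pics/{fn}.npz",im=im,pos=st["position"],rot=st["eef_rot"])
    return im,cam(name,st)
E
python3 - <<'E'
from h import *
C=cam("top"); s=.64
im=cv2.imread("pics/top0.png"); hsv=cv2.cvtColor(im,cv2.COLOR_BGR2HSV)
def pr(n,px,z): print(n,[p2w((u*s,v*s),z,C)[:2].round(1).tolist() for u,v in px])
pr("mat",[(232,129),(531,121),(541,303),(233,312)],17)
pr("spars",[(343,233),(421,220),(502,244),(490,172)],25)
pr("tw",[(318,165),(410,173)],12)
pr("tray",[(566,187),(612,183),(630,309),(583,313)],20)
pr("timer",[(151,207),(215,205),(216,315),(152,316)],50)
pr("dial",[(177,291)],99); pr("tab",[(178,257)],104)
pr("cork,spool",[(252,357),(518,353)],45)
m=cv2.inRange(hsv,(8,90,140),(25,190,255)); n,l,st,c=cv2.connectedComponentsWithStats(m)
for i in range(1,n):
    if 300<st[i,4]<1200:
        r=cv2.minAreaRect(np.argwhere(l==i)[:,::-1].astype(np.float32)); print(st[i],c[i].round(1),p2w(c[i],30,C).round(1),r)
d=cv2.imread("pics/top0.png")[110:210,85:360]; cv2.imwrite("pics/top0c.png",cv2.resize(d,(800,290),interpolation=cv2.INTER_CUBIC))
E
```

```text
mat [[747.7, 296.5], [755.8, -276.6], [406.3, -283.8], [395.9, 289.1]]
spars [[541.1, 83.1], [564.0, -63.0], [516.7, -213.2], [654.4, -194.4]]
tw [[676.3, 131.9], [658.3, -43.9]]
tray [[625.0, -337.6], [631.6, -424.5], [393.1, -446.9], [386.6, -360.0]]
timer [[588.8, 434.1], [591.1, 316.1], [388.5, 310.6], [388.0, 426.5]]
dial [[427.7, 364.0]]
tab [[486.4, 361.8]]
cork,spool [[312.3, 245.8], [314.4, -232.9]]
[269  46  49  16 550] [292.8  54.1] [ 824.3 -136.2   30. ] ((293.0, 53.5), (48.0, 15.0), -0.0)
[322  69  93  13 615] [365.3  75.2] [ 756.4 -348.9   30. ] ((368.0, 75.0), (92.0, 12.0), -0.0)
[474  90  38  13 368] [492.5  96.1] [ 688.1 -718.5   30. ] ((492.6129455566406, 96.04608154296875), (37.04202651977539, 11.138311386108398), 1.6365771293640137)
[  0  98 101  12 650] [ 48.3 103.3] [683.4 588.2  30. ] ((50.03514862060547, 103.12139129638672), (100.2398452758789, 9.032777786254883), 2.2906100749969482)
[342 108  90   8 464] [380.6 112. ] [ 644.5 -389.2   30. ] ((386.5, 111.5), (7.0, 89.0), 90.0)
[431 119  81  17 625] [471.4 127.2] [ 595.9 -650.7   30. ] ((471.01666259765625, 127
[... 1182 characters left out ...]
46875), 89.42705535888672)
[340 218 104  15 776] [379.9 225.6] [ 313.9 -373.2   30. ] ((391.5, 225.0), (103.0, 14.0), 0.0)
[ 168  220  155   15 1097] [229.  227.4] [313.3  56.   30. ] ((245.0, 227.0), (154.0, 14.0), -0.0)
[374 272 138   7 382] [438.5 275.6] [ 172.6 -531.4   30. ] ((442.4940490722656, 275.76654052734375), (136.9439697265625, 4.576647758483887), 1.2730300426483154)
[ 352  281  160   19 1041] [415.8 287.9] [ 139.3 -466.    30. ] ((431.0897521972656, 286.4825134277344), (16.121662139892578, 159.37997436523438), 86.09950256347656)
[ 38 320  88  15 618] [ 85.8 326.9] [ 41.4 456.9  30. ] ((81.394287109375, 327.51513671875), (12.83944320678711, 86.92132568359375), 87.56334686279297)
```

View pics/top0c.png

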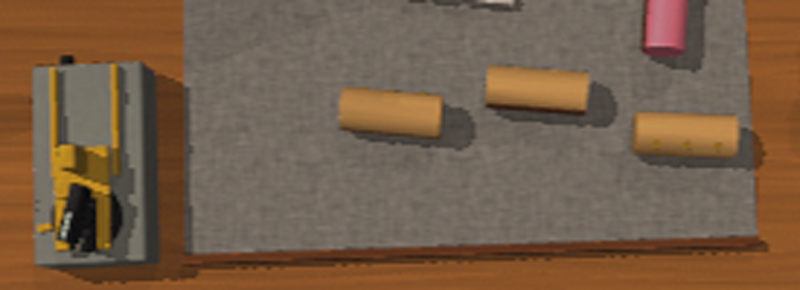

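The crop shows the right spar's three brass pins on its upper robot-side face at about (690,146). The other two spars show neither strip nor pins, so their strips must face sideways or down. I'm moving to a wrist view from the far side.

```bash
python3 -c "
from h import *
plan(680,-60,240,0.0)"
```

```text
t0.1 pos [173.7 599.9 232.7] yaw -0.282 turn [ 0.002  0.    -0.282] shift [ 0.5063  0.6599 -0.0073] open 87.1 F [ 0.2  0.1 -1.2]
```

```bash
python3 -m crank '{"delta_rot":[[0,0,-0.094],[0,0,-0.094],[0,0,-0.094],[0,0,0],[0,0,0],[0,0,0],[0,0,0],[0,0,0],[0,0,0],[0,0,0],[0,0,0],[0,0,0],[0,0,0],[0,0,0],[0,0,0],[0,0,0],[0,0,0],[0,0,0],[0,0,0],[0,0,0]],"delta_pos":[[0,0,0],[0,0,0],[0,0,0],[0.023,0.03,0],[0.023,0.03,0],[0.023,0.03,0],[0.023,0.03,0],[0.023,0.03,0],[0.023,0.03,0],[0.023,0.03,0],[0.023,0.03,0],[0.023,0.03,0],[0.023,0.03,0],[0.023,0.03,0],[0.023,0.03,0],[0.023,0.03,0],[0.023,0.03,0],[0.023,0.03,0],[0.023,0.03,0],[0.023,0.03,0]],"grip":[0,0,0,0,0,0,0,0,0,0,0,0,0,0,0,0,0,0,0,0]}'
python3 -m crank '{"delta_rot":[[0,0,0],[0,0,0],[0,0,0],[0,0,0],[0,0,0],[0,0,0]],"delta_pos":[[0.023,0.03,0],[0.023,0.03,0],[0.023,0.03,0],[0.023,0.03,0],[0.023,0.03,0],[0,0,0]],"grip":[0,0,0,0,0,0]}'
python3 - <<'E'
from h import *
plan(680,-60,240,0.0)
snap("wrist","w1",size=(800,600))
E
```

```text
time_s: 1.82
position: [565.5, 88.7, 233.4]
eef_rot: [1.0, 0.0, -0.0, 0.0]
force: [0.4, 1.0, 1.6]
opening: 87.0
grip_force: 0.0
time_s: 2.32
position: [682.3, -64.8, 231.3]
eef_rot: [1.0, -0.003, -0.001, 0.001]
force: [0.9, -0.4, -0.7]
opening: 87.2
grip_force: 0.0
t2.3 pos [682.3 -64.8 231.3] yaw -0.006 turn [ 0.001  0.001 -0.006] shift [-0.0023 -0.0048 -0.0087] open 87.2 F [ 0.9 -0.4 -0.7]
```

View pics/w1.png

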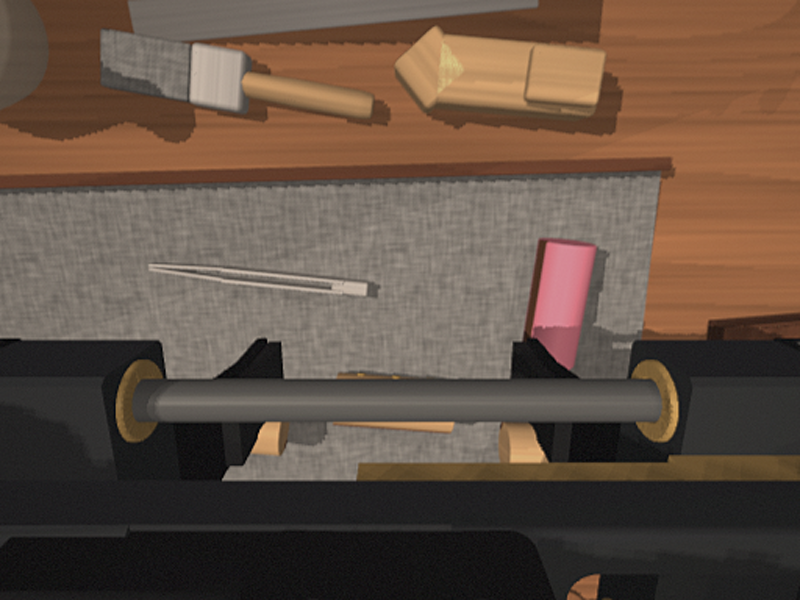

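The view shows the tweezers at (260,280), with blunt end at about (365,289) and tips to the left. The pink bar is at (560,300), and the gripper hides the spars. I'm stepping back so that the spars lie ahead of the fingers.

```bash
python3 -m crank '{"delta_rot":[[0,0,0],[0,0,0],[0,0,0],[0,0,0],[0,0,0],[0,0,0],[0,0,0]],"delta_pos":[[-0.034,0,0],[-0.034,0,0],[-0.034,0,0],[-0.034,0,0],[-0.034,0,0],[-0.034,0,0],[0,0,0]],"grip":[0.3,0.3,0.3,0.3,0.3,0.3,0.3]}'
python3 - <<'E'
from h import *
plan(480,-60,240,0.0)
im,C=snap("wrist","w2")
sc,_=snap("scene","s2")
# panels: wrist mat area, scene crop
a=im[0:240,:,::-1]; b=sc[200:290,150:390,::-1]
p=np.vstack([cv2.resize(a,(640,300),interpolation=cv2.INTER_CUBIC),cv2.resize(b,(640,240),interpolation=cv2.INTER_CUBIC)])
cv2.imwrite("pics/p2.png",p)
E
```

```text
time_s: 2.95
position: [468.7, -59.3, 233.3]
eef_rot: [1.0, 0.001, -0.002, -0.001]
force: [-0.1, 0.2, -1.0]
opening: 61.7
grip_force: 0.0
t3.0 pos [468.7 -59.3 233.3] yaw 0.001 turn [-0.001  0.004  0.001] shift [ 0.0113  0.0007 -0.0067] open 61.7 F [-0.1  0.2 -1. ]
```

View pics/p2.png

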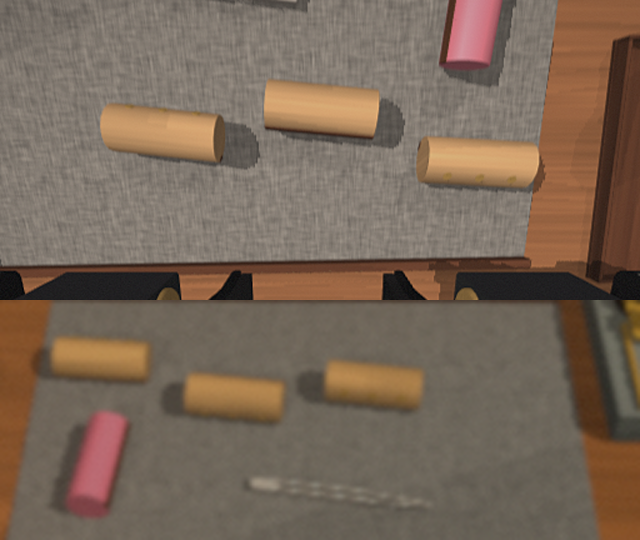

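The panel shows the left spar with pins along its far top edge at about (160,108) and a dark spot at the lower rim of its end face at (219,160). The middle spar has the dark strip on its lower (robot) side at (345,136). The right spar has pins near (480,178) and a dark spot on its end face at (420,147). I'm enlarging these to measure.

```bash
python3 - <<'E'
from h import *
im=np.load("pics/w2.npz")["im"][:,:,::-1]
c=[im[78:134,75:185],im[58:114,205:315],im[103:159,325:435]]
cv2.imwrite("pics/z2.png",np.vstack([cv2.resize(a,(390,199),interpolation=cv2.INTER_CUBIC) for a in c]))
E
```

```text
(no output)
```

View pics/z2.png

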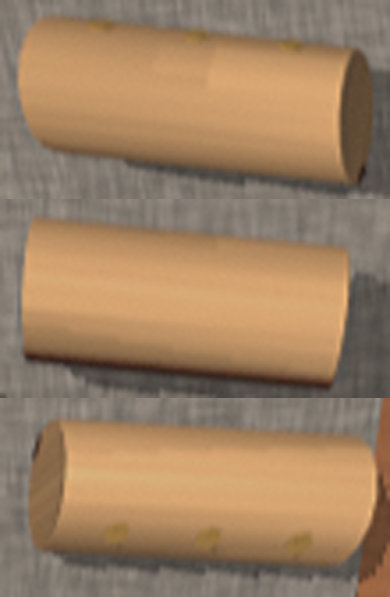

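```bash
cat > fit.py <<'E'
from h import *
from scipy.optimize import least_squares
def rays(px,C):
    K,R,t=C; d=np.linalg.solve(K,np.c_[np.asarray(px,float),np.ones(len(px))].T).T@R; return -R.T@t,d/np.linalg.norm(d,axis=1)[:,None]
def fitspar(edges,C,x0,y0,zc=25.,r=22.):
    o,d=rays(edges,C)
    def res(p):
        u=np.array([np.sin(-p[1]),np.cos(p[1]),0]); n=np.cross(d,u); n/=np.linalg.norm(n,axis=1)[:,None]
        return np.abs((np.array([p[0],y0,zc])-o)@n.T)-r
    s=least_squares(res,[x0,-0.08]); return s.x,res(s.x)
def ang(px,C,p,y0,zc=25.,r=22.):
    o,d=rays(px,C); u=np.array([-np.sin(p[1]),np.cos(p[1]),0]); v=np.array([np.cos(p[1]),np.sin(p[1]),0]); c=np.array([p[0],y0,zc]); out=[]
    for k in d:
        a=np.array([k@v,k[2]]); b=np.array([(o-c)@v,(o-c)[2]]); A=a@a;B=a@b; D=max(B*B-A*(b@b-r*r),0)
        q=b+a*(-B-np.sqrt(D))/A; out.append(np.degrees(np.arctan2(q[0],q[1])))
    return np.round(out,1)
E
python3 - <<'E'
from fit import *
z=np.load("pics/w2.npz"); C=cam("wrist",dict(position=z["pos"],eef_rot=z["rot"]))
S=[("L",(75,78),0,[(40,17),(350,48),(45,148),(345,183)],[(103,25),(195,36),(290,46)],541,83),
("M",(205,58),199,[(38,18),(345,50),(25,158),(330,185)],[(25,154),(330,181)],564,-63),
("R",(325,103),398,[(65,22),(370,40),(48,152),(340,167)],[(118,138),(208,142),(300,146)],517,-213)]
for n,o,_,e,f,x,y in S:
    g=lambda q:[(o[0]+a/3.545,o[1]+b/3.554) for a,b in q]
    p,r=fitspar(g(e),C,x,y); print(n,p.round(3),r.round(1),"feature angle",ang(g(f),C,p,y), "mid",p2w(np.mean(g(e),0),30,C).round(1))
tw=[p2w((u*.64,v*.64),10,cam("top")).round(1) for u,v in[(318,165),(410,173)]]; print(tw)
E
```

```text
L [ 5.42095e+02 -1.04000e-01] [-1.2 -0.2 -1.2 -0.2] feature angle [66.9 65.  66. ] mid [542.5  83.1  30. ]
M [ 5.63494e+02 -9.00000e-02] [-0.5 -1.  -0.5 -1. ] feature angle [-68.2 -64.6] mid [563.4 -64.5  30. ]
R [ 5.14904e+02 -5.40000e-02] [-0.5 -0.8 -0.5 -0.8] feature angle [-40.2 -39.1 -37.9] mid [ 515.3 -214.1   30. ]
[array([677. , 132.2,  10. ]), array([659. , -43.9,  10. ])]
```

```bash
python3 - <<'E'
from h import *
z=np.load("pics/w1.npz"); C=cam("wrist",dict(position=z["pos"],eef_rot=z["rot"]))
a,b=[p2w((u*.64,v*.64),10,C) for u,v in[(150,266),(367,289)]]
print(a.round(1),b.round(1),((a+b)/2).round(1),np.linalg.norm(a-b),np.arctan2(*(a-b)[1::-1]))
m=(a+b)/2; plan(m[0],m[1],60,np.arctan2(*(a-b)[1::-1])); print(manip.sense()["joint_pos"].round(3))
E
```

```text
[678.5 136.8  10. ] [657.7 -42.   10. ] [668.1  47.4  10. ] 179.9430930806795 1.4548493574330361
t3.0 pos [474.5 -59.  234.4] yaw 0.002 turn [ 1.000e-03 -2.000e-03 -1.453e+00] shift [0.1281 0.18   0.1744] open 61.1 F [ 0.7  0.6 -1.1]
[ 0.217  0.131 -0.338  0.    -1.1    1.356]
```

```bash
python3 -m crank '{"delta_rot":[[0,0,-0.121],[0,0,-0.121],[0,0,-0.121],[0,0,-0.121],[0,0,-0.121],[0,0,-0.121],[0,0,-0.121],[0,0,-0.121],[0,0,-0.121],[0,0,-0.121],[0,0,-0.121],[0,0,-0.121],[0,0,0],[0,0,0],[0,0,0],[0,0,0],[0,0,0],[0,0,0],[0,0,0],[0,0,0]],"delta_pos":[[0,0,0.008],[0,0,0.008],[0,0,0.008],[0,0,0.008],[0,0,0.008],[0,0,0.008],[0,0,0.008],[0,0,0.008],[0,0,0.008],[0,0,0.008],[0,0,0.008],[0,0,0.008],[0.018,0.026,0.01],[0.018,0.026,0.01],[0.018,0.026,0.01],[0.018,0.026,0.01],[0.018,0.026,0.01],[0.018,0.026,0.01],[0.018,0.026,0.01],[0,0,0]],"grip":[0.4,0.4,0.4,0.4,0.4,0.4,0.4,0.4,0.4,0.4,0.4,0.4,0.4,0.4,0.4,0.4,0.4,0.4,0.4,0.4]}'
python3 -c "
from h import *
plan(668,47.4,16,1.455)"
```

```text
time_s: 4.72
position: [675.7, 47.0, 63.4]
eef_rot: [0.747, 0.665, -0.0, 0.0]
force: [0.9, -0.2, 0.1]
opening: 52.1
grip_force: 0.0
t4.7 pos [675.7  47.   63.4] yaw 1.455 turn [-0.     0.001 -0.   ] shift [-0.0005 -0.0077  0.0474] open 52.1 F [ 0.9 -0.2  0.1]
```

```bash
python3 -m crank '{"delta_rot":[[0,0,0],[0,0,0],[0,0,0],[0,0,0],[0,0,0],[0,0,0],[0,0,0],[0,0,0],[0,0,0],[0,0,0],[0,0,0],[0,0,0]],"delta_pos":[[0,-0.007,0.01],[0,0,0.012],[0,0,0.012],[0,0,0.01],[0,0,0.003],[0,0,0],[0,0,0],[0,0,0],[0,0,0],[0,0,0],[0,0,0],[0,0,0]],"grip":[0.4,0.4,0.4,0.4,0.4,0.4,1,1,1,1,1,1]}' 25
python3 -c "
from h import *
plan(668,47.4,16,1.455)"
```

```text
time_s: 5.72
position: [665.0, 44.9, 21.0]
eef_rot: [0.748, 0.664, 0.001, 0.0]
force: [0.0, -0.1, 0.7]
opening: 20.2
grip_force: 0.2
t5.7 pos [665.   44.9  21. ] yaw 1.452 turn [ 0.001 -0.    -0.003] shift [0.0028 0.0027 0.005 ] open 20.2 F [ 0.  -0.1  0.7]
```

```bash
python3 -m crank '{"delta_rot":[[0,0,0],[0,0,0],[0,0,0],[0,0,0],[0,0,0],[0,0,0]],"delta_pos":[[0,0,0.004],[0,0,0],[0,0,0],[0,0,0],[0,0,0],[0,0,0]],"grip":[0.75,0.8,1,1,1,1]}' 25
python3 -m crank '{"delta_rot":[[0,0,0],[0,0,0],[0,0,0],[0,0,0]],"delta_pos":[[0,0,-0.02],[0,0,-0.025],[0,0,-0.025],[0,0,0]],"grip":[1,1,1,1]}'
python3 -c "
from h import *
plan(509,-392,110,0.09)"
```

```text
time_s: 6.22
position: [664.3, 44.8, 16.3]
eef_rot: [0.748, 0.664, -0.0, -0.0]
force: [-0.2, 0.0, -0.4]
opening: 11.7
grip_force: 25.0
time_s: 6.55
position: [668.1, 45.4, 92.5]
eef_rot: [0.747, 0.664, 0.004, 0.003]
force: [0.9, -0.5, 0.2]
opening: 11.6
grip_force: 25.0
t6.5 pos [668.1  45.4  92.5] yaw 1.454 turn [ 0.007 -0.009  1.364] shift [-0.1977  0.4213 -0.0175] open 11.6 F [ 0.9 -0.5  0.2]
```

```bash
python3 -m crank '{"delta_rot":[[0,0,0.114],[0,0,0.114],[0,0,0.114],[0,0,0.114],[0,0,0.114],[0,0,0.114],[0,0,0.114],[0,0,0.114],[0,0,0.114],[0,0,0.114],[0,0,0.114],[0,0,0.114]],"delta_pos":[[0,0,0],[0,0,0],[0,0,0],[0,0,0],[0,0,0],[0,0,0],[0,0,0],[0,0,0],[0,0,0],[0,0,0],[0,0,0],[0,0,0]],"grip":[1,1,1,1,1,1,1,1,1,1,1,1]}'
python3 -m crank '{"delta_rot":[[0,0,0],[0,0,0],[0,0,0],[0,0,0],[0,0,0],[0,0,0],[0,0,0],[0,0,0],[0,0,0],[0,0,0],[0,0,0],[0,0,0],[0,0,0],[0,0,0],[0,0,0]],"delta_pos":[[-0.014,0.03,0],[-0.014,0.03,0],[-0.014,0.03,0],[-0.014,0.03,0],[-0.014,0.03,0],[-0.014,0.03,0],[-0.014,0.03,0],[-0.014,0.03,0],[-0.014,0.03,0],[-0.014,0.03,0],[-0.014,0.03,0],[-0.014,0.03,0],[-0.014,0.03,0],[-0.014,0.03,0],[0,0,0]],"grip":[1,1,1,1,1,1,1,1,1,1,1,1,1,1,1]}'
python3 - <<'E'
from h import *
plan(509,-392,30,0.09)
im,_=snap("wrist","w3"); tp,_=snap("top","t3")
p=np.vstack([cv2.resize(im[:,:,::-1],(640,480))[:300],cv2.resize(tp[70:220,140:420,::-1],(560,300),interpolation=cv2.INTER_CUBIC)[:, :560] .repeat(1,0).copy() if False else cv2.copyMakeBorder(cv2.resize(tp[70:220,140:420,::-1],(560,300),interpolation=cv2.INTER_CUBIC),0,0,0,80,0)])
cv2.imwrite("pics/p3.png",p)
E
```

```text
time_s: 7.55
position: [664.2, 44.7, 86.1]
eef_rot: [0.999, 0.039, -0.0, 0.0]
force: [-0.1, -0.2, -0.8]
opening: 11.7
grip_force: 25.0
time_s: 8.8
position: [502.2, -394.7, 86.1]
eef_rot: [0.999, 0.039, -0.0, 0.0]
force: [0.4, 1.3, -1.3]
opening: 12.1
grip_force: 25.0
t8.8 pos [ 502.2 -394.7   86.1] yaw 0.079 turn [ 0.001  0.001 -0.011] shift [ 0.0071 -0.0021  0.0561] open 12.1 F [ 0.4  1.3 -1.3]
```

View pics/p3.png

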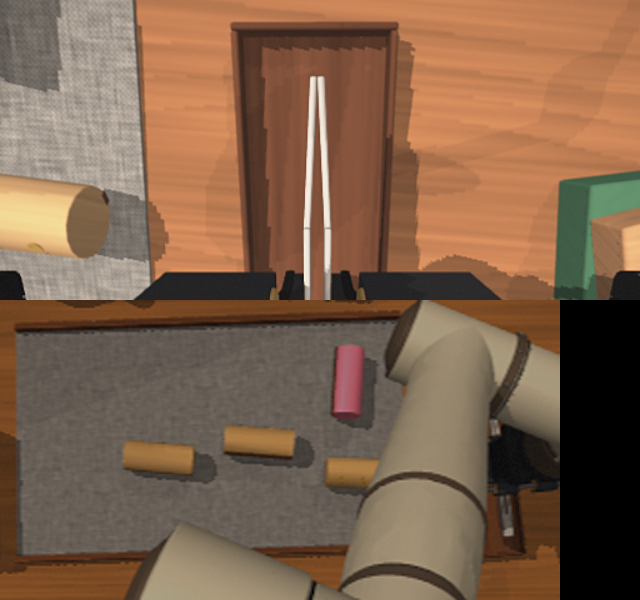

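The tweezers are held over the tray, tips at (317,78) and parallel to its walls. I'm lowering and letting go with a partly open gripper.

```bash
python3 -m crank '{"delta_rot":[[0,0,0],[0,0,0],[0,0,0],[0,0,0],[0,0,0],[0,0,0],[0,0,0],[0,0,0]],"delta_pos":[[0.007,-0.002,0.015],[0,0,0.015],[0,0,0.015],[0,0,0.01],[0,0,0.006],[0,0,0.003],[0,0,0.003],[0,0,0]],"grip":[1,1,1,1,1,1,1,1]}'
python3 -m crank '{"delta_rot":[[0,0,0],[0,0,0],[0,0,0],[0,0,0],[0,0,0],[0,0,0],[0,0,0]],"delta_pos":[[0,0,0],[0,0,0],[0,0,0],[0,0,-0.01],[0,0,-0.025],[0,0,-0.04],[0,0,0]],"grip":[0.7,0.7,0.65,0.65,0.65,0.65,0.65]}'
python3 - <<'E'
from h import *
plan(600,-214,40,-0.054)
im,_=snap("wrist","w4"); cv2.imwrite("pics/w4.png",im[:,:,::-1])
E
```

```text
time_s: 9.57
position: [511.6, -387.4, 19.5]
eef_rot: [0.999, 0.042, 0.0, 0.0]
force: [-0.6, -0.2, -1.6]
opening: 12.0
grip_force: 25.0
time_s: 10.15
position: [515.9, -390.5, 103.8]
eef_rot: [0.999, 0.043, 0.006, 0.005]
force: [1.6, -0.4, 1.8]
opening: 29.9
grip_force: 0.0
t10.2 pos [ 515.9 -390.5  103.8] yaw 0.086 turn [ 0.009 -0.013  0.14 ] shift [ 0.0745 -0.1808  0.0638] open 29.9 F [ 1.6 -0.4  1.8]
```

View pics/w4.png

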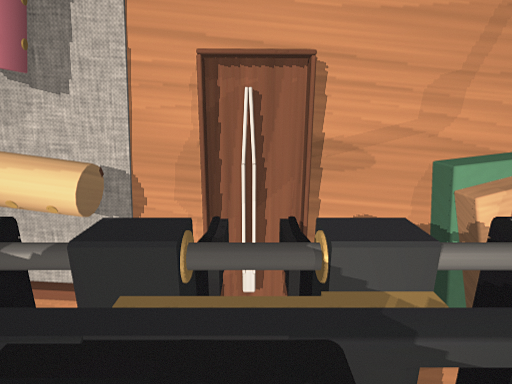

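The tweezers lie inside the tray at (249,190), clear of the walls. Next is the right spar, to be pushed from its far side toward the robot.

```bash
python3 -m crank '{"delta_rot":[[0.004,-0.006,0.07],[0.004,-0.006,0.07],[0,0,0],[0,0,0],[0,0,0],[0,0,0],[0,0,0],[0,0,0],[0,0,0]],"delta_pos":[[0,0,0],[0,0,0],[0.006,-0.03,0],[0.006,-0.03,0],[0.006,-0.03,0],[0.006,-0.03,0],[0.006,-0.03,0],[0.006,-0.03,0],[0,0,0]],"grip":[0.42,0.42,0.42,0.42,0.42,0.42,0.42,0.42,0.42]}'
python3 -m crank '{"delta_rot":[[0,0,0],[0,0,0]],"delta_pos":[[0,0,0],[0,0,0]],"grip":[0.42,0.42]}'
python3 -c "
from h import *
plan(560,-214,26,-0.054)"
```

```text
time_s: 10.95
position: [558.7, -205.9, 96.0]
eef_rot: [1.0, -0.025, -0.006, -0.004]
force: [-0.1, -0.9, 0.0]
opening: 50.3
grip_force: 0.0
time_s: 11.12
position: [557.3, -210.0, 95.6]
eef_rot: [1.0, -0.028, -0.006, -0.004]
force: [0.8, -0.7, 0.5]
opening: 50.5
grip_force: 0.0
t11.1 pos [ 557.3 -210.    95.6] yaw -0.056 turn [-0.007  0.012 -0.002] shift [0.0029 0.0038 0.0696] open 50.5 F [ 0.8 -0.7  0.5]
```

```bash
python3 -m crank '{"delta_rot":[[-0.007,0.012,0],[0,0,0],[0,0,0],[0,0,0],[0,0,0],[0,0,0],[0,0,0],[0,0,0]],"delta_pos":[[0.003,0.004,0.012],[0,0,0.014],[0,0,0.014],[0,0,0.014],[0,0,0.01],[0,0,0.005],[0,0,0],[0,0,0]],"grip":[0.42,0.42,0.42,0.42,0.42,0.42,0.42,0.42]}'
python3 -m crank '{"delta_rot":[[0,0,0],[0,0,0],[0,0,0],[0,0,0],[0,0,0],[0,0,0],[0,0,0],[0,0,0],[0,0,0],[0,0,0],[0,0,0],[0,0,0],[0,0,0],[0,0,0],[0,0,0],[0,0,0],[0,0,0]],"delta_pos":[[-0.006,0,0],[-0.006,0,0],[-0.005,0,0],[-0.005,0,0],[-0.005,0,0],[-0.005,0,0],[-0.005,0,0],[-0.005,0,0],[-0.005,0,0],[-0.005,0,0],[-0.003,0,0],[-0.003,0,0],[-0.003,0,0],[-0.003,0,0],[0,0,0],[0,0,0],[0,0,0]],"grip":[0.42,0.42,0.42,0.42,0.42,0.42,0.42,0.42,0.42,0.42,0.42,0.42,0.42,0.42,0.42,0.42,0.42]}'
python3 -c "
from h import *
plan(492.5,-212,26,-0.054)"
```

```text
time_s: 11.78
position: [560.1, -214.5, 26.5]
eef_rot: [1.0, -0.028, -0.0, 0.0]
force: [-0.0, -0.4, 1.2]
opening: 50.8
grip_force: 0.0
time_s: 13.2
position: [496.3, -210.4, 26.4]
eef_rot: [1.0, -0.028, -0.0, -0.0]
force: [0.5, 0.5, -0.3]
opening: 50.4
grip_force: 0.0
t13.2 pos [ 496.3 -210.4   26.4] yaw -0.056 turn [-0.     0.    -0.002] shift [-0.0037  0.0018  0.0004] open 50.4 F [ 0.5  0.5 -0.3]
```

```bash
python3 -m crank '{"delta_rot":[[0,0,0],[0,0,0],[0,0,0],[0,0,0],[0,0,0],[0,0,0],[0,0,0],[0,0,0],[0,0,0],[0,0,0],[0,0,0],[0,0,0],[0,0,0],[0,0,0]],"delta_pos":[[0.008,0,0],[0.015,0,-0.01],[0,0,-0.036],[0,0,-0.036],[0,0,-0.036],[0,0,-0.036],[-0.018,-0.026,-0.01],[-0.018,-0.026,-0.01],[-0.018,-0.026,-0.01],[-0.018,-0.026,-0.01],[-0.018,-0.026,0],[0,0,0],[0,0,0],[0,0,0]],"grip":[0.42,0.42,0.42,0.42,0.42,0.42,0.42,0.42,0.42,0.42,0.42,0.42,0.42,0.42]}'
python3 - <<'E'
from h import *
im,_=snap("wrist","w5"); plan(0,0,0)
a=im[20:250,:,::-1]; cv2.imwrite("pics/w5.png",cv2.resize(a,(800,360),interpolation=cv2.INTER_CUBIC))
E
```

```text
time_s: 14.37
position: [437.3, -76.7, 220.8]
eef_rot: [1.0, -0.028, 0.0, -0.0]
force: [0.8, -0.5, -0.6]
opening: 50.6
grip_force: 0.0
t14.4 pos [437.3 -77.1 220.5] yaw -0.056 turn [0. 0. 0.] shift [-0.441  -0.0525  0.2205] open 50.2 F [-0.4 -0.6 -0.1]
```

View pics/w5.png

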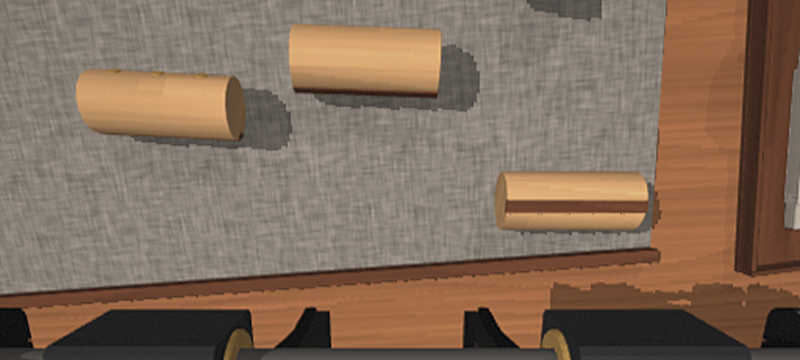

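The right spar's strip is now on top, at about (575,207) in the 800x360 crop. The other two are unchanged. I'm measuring its angle numerically.

```bash
cat >> fit.py <<'E'
def measure(fn,spots):
    """spots: rough world (x,y) of spars -> fitted pose, strip angle (deg)"""
    z=np.load(f"pics/{fn}.npz"); im=z["im"].astype(int); C=cam("wrist",dict(position=z["pos"],eef_rot=z["rot"]))
    sat=((im[...,0]-im[...,2])>45).astype(np.uint8)
    for x,y in spots:
        u,v=w2p((x,y,40),C); E=[];S=[]
        du=abs(w2p((x,y+25,40),C)[0]-u); dv=abs(w2p((x+38,y,40),C)[1]-v)
        for c in range(int(u-du),int(u+du),2):
            lo,hi=max(int(v-dv),0),int(v+dv); col=sat[lo:hi,c]; k=np.flatnonzero(col)
            if len(k)<8: continue
            # run containing centre
            lab=np.split(k,np.flatnonzero(np.diff(k)>2)+1); run=max(lab,key=len); a,b=lo+run[0],lo+run[-1]
            E+=[(c,a-.5),(c,b+.5)]
            g=im[a:b+1,c,0]; d=np.flatnonzero(g<.68*np.median(g))
            if len(d)>1: S.append((c,a+d.mean(),len(d)))
        p,r=fitspar(E,C,x,y); S=np.array(S)
        A=ang(S[:,:2],C,p,y) if len(S) else np.array([np.nan])
        print("spar x %.1f yaw %.3f rms %.2f"%(p[0],p[1],r.std()),"y",p2w((u,v),40,C)[1].round(0),"strip med %.1f sd %.1f n %d/%d w %.1f"%(np.median(A),A.std(),len(S),len(E)//2,np.median(S[:,2]) if len(S) else 0))
E
python3 -c "
from fit import *
measure('w5',[(462,-211),(564,-63),(542,83)])"
```

```text
spar x 456.9 yaw -0.067 rms 0.35 y -211.0 strip med -8.5 sd 2.7 n 23/23 w 8.0
spar x 563.9 yaw -0.097 rms 0.29 y -63.0 strip med -67.6 sd 1.2 n 22/24 w 2.0
spar x 541.9 yaw -0.114 rms 0.44 y 83.0 strip med -67.0 sd 20.4 n 23/23 w 2.0
```

```bash
python3 -c "
from h import *
plan(418,-211,34,-0.066)"
```

```text
t14.4 pos [437.3 -77.1 220.5] yaw -0.056 turn [0.   0.   0.01] shift [-0.0105  0.1349  0.1865] open 50.2 F [-0.4 -0.6 -0.1]
```

```bash
python3 -m crank '{"delta_rot":[[0,0,0.01],[0,0,0],[0,0,0],[0,0,0],[0,0,0],[0,0,0],[0,0,0],[0,0,0],[0,0,0],[0,0,0],[0,0,0],[0,0,0]],"delta_pos":[[-0.0105,0.015,0],[0,0.03,0.02],[0,0.03,0.02],[0,0.03,0.025],[0,0.03,0.025],[0,0,0.03],[0,0,0.03],[0,0,0.02],[0,0,0.012],[0,0,0.0045],[0,0,0],[0,0,0]],"grip":[0.42,0.42,0.42,0.42,0.42,0.42,0.42,0.42,0.42,0.42,0.42,0.42]}'
python3 -c "
from h import *
plan(427.7,-211,34,-0.066)"
```

```text
time_s: 15.42
position: [417.8, -211.6, 33.9]
eef_rot: [0.999, -0.033, -0.0, 0.0]
force: [0.6, 0.0, 0.7]
opening: 50.6
grip_force: 0.0
t15.4 pos [ 417.8 -211.6   33.9] yaw -0.066 turn [ 0.  0. -0.] shift [ 0.0098 -0.0013 -0.0001] open 50.6 F [0.6 0.  0.7]
```

```bash
python3 -m crank '{"delta_rot":[[0,0,0],[0,0,0],[0,0,0],[0,0,0],[0,0,0],[0,0,0],[0,0,0],[0,0,0],[0,0,0],[0,0,0],[0,0,0],[0,0,0],[0,0,0],[0,0,0],[0,0,0],[0,0,0],[0,0,0],[0,0,0],[0,0,0],[0,0,0]],"delta_pos":[[0.001,0,0],[0.001,0,0],[0.001,0,0],[0.001,0,0],[0.001,0,0],[0.001,0,0],[0.001,0,0],[0.001,0,0],[0.001,0,0],[0.001,0,0],[0,0,0],[0,0,0],[-0.006,0,0],[0,0,-0.02],[0,0,-0.035],[0,0,-0.035],[0,0,-0.035],[0,0,-0.035],[0,0,0],[0,0,0]],"grip":[0.42,0.42,0.42,0.42,0.42,0.42,0.42,0.42,0.42,0.42,0.42,0.42,0.42,0.42,0.42,0.42,0.42,0.42,0.42,0.42]}'
python3 -c "
from fit import *
snap('wrist','w6'); measure('w6',[(460,-211)])
plan(480,80,80,-0.11)"
```

```text
time_s: 17.08
position: [421.9, -211.3, 195.9]
eef_rot: [0.999, -0.033, 0.002, 0.0]
force: [-0.6, -0.5, -0.8]
opening: 50.6
grip_force: 0.0
spar x 459.0 yaw -0.043 rms 0.31 y -211.0 strip med -1.8 sd 2.7 n 24/24 w 8.0
t17.1 pos [ 420.7 -211.   194. ] yaw -0.066 turn [-0.001 -0.     0.044] shift [ 0.027  -0.2958  0.114 ] open 50.6 F [-0.7  0.2 -0.6]
```

```bash
python3 -m crank '{"delta_rot":[[0,0,0.044],[0,0,0],[0,0,0],[0,0,0],[0,0,0],[0,0,0],[0,0,0],[0,0,0],[0,0,0],[0,0,0],[0,0,0],[0,0,0],[0,0,0]],"delta_pos":[[0,0,0],[0.004,-0.03,0.01],[0.004,-0.03,0.01],[0.004,-0.03,0.01],[0.004,-0.03,0.01],[0.004,-0.03,0.01],[0.004,-0.03,0.01],[0.004,-0.03,0.01],[0.004,-0.03,0.01],[0.004,-0.03,0.01],[0.005,-0.03,0.01],[0,0,0],[0,0,0]],"grip":[0.42,0.42,0.42,0.42,0.42,0.42,0.42,0.42,0.42,0.42,0.42,0.42,0.42]}'
python3 -c "
from h import *
plan(498,87.8,26,-0.11)"
```

```text
time_s: 18.22
position: [493.3, 82.9, 91.3]
eef_rot: [0.999, -0.054, -0.003, 0.001]
force: [-0.5, -0.5, -0.3]
opening: 51.0
grip_force: 0.0
t18.2 pos [493.3  82.9  91.3] yaw -0.108 turn [0.003 0.006 0.002] shift [ 0.0041 -0.0054  0.0653] open 51.0 F [-0.5 -0.5 -0.3]
```

```bash
python3 -m crank '{"delta_rot":[[0,0,0],[0,0,0],[0,0,0],[0,0,0],[0,0,0],[0,0,0],[0,0,0],[0,0,0]],"delta_pos":[[0.004,-0.005,0.01],[0,0,0.014],[0,0,0.014],[0,0,0.014],[0,0,0.01],[0,0,0.003],[0,0,0],[0,0,0]],"grip":[0.42,0.42,0.42,0.42,0.42,0.42,0.42,0.42]}'
python3 -m crank '{"delta_rot":[[0,0,0],[0,0,0],[0,0,0],[0,0,0],[0,0,0],[0,0,0],[0,0,0],[0,0,0],[0,0,0],[0,0,0],[0,0,0],[0,0,0],[0,0,0],[0,0,0],[0,0,0],[0,0,0]],"delta_pos":[[0.006,0,0],[0.006,0,0],[0.005,0,0],[0.005,0,0],[0.005,0,0],[0.005,0,0],[0.005,0,0],[0.005,0,0],[0.003,0,0],[0.003,0,0],[0.0015,0,0],[0.0015,0,0],[0.0015,0,0],[0.0015,0,0],[0,0,0],[0,0,0]],"grip":[0.42,0.42,0.42,0.42,0.42,0.42,0.42,0.42,0.42,0.42,0.42,0.42,0.42,0.42,0.42,0.42]}'
python3 -m crank '{"delta_rot":[[0,0,0],[0,0,0],[0,0,0],[0,0,0],[0,0,0],[0,0,0],[0,0,0],[0,0,0],[0,0,0]],"delta_pos":[[-0.01,0,0],[-0.02,0,-0.02],[-0.02,0,-0.035],[0,0,-0.035],[0,0,-0.035],[0,0,-0.03],[0,0,0],[0,0,0],[0,0,0]],"grip":[0.42,0.42,0.42,0.42,0.42,0.42,0.42,0.42,0.42]}'
python3 -c "
from fit import *
snap('wrist','w7'); measure('w7',[(586,80),(564,-63)])
plan(519,-60,60,-0.097)"
```

```text
time_s: 18.88
position: [499.6, 86.7, 29.0]
eef_rot: [0.998, -0.055, -0.0, -0.0]
force: [0.3, -0.2, 0.4]
opening: 50.5
grip_force: 0.0
time_s: 20.22
position: [553.0, 81.1, 28.9]
eef_rot: [0.998, -0.055, -0.0, -0.0]
force: [-0.0, -0.2, 0.2]
opening: 50.4
grip_force: 0.0
time_s: 20.97
position: [502.2, 86.3, 183.3]
eef_rot: [0.998, -0.055, -0.001, -0.0]
force: [-0.1, -0.2, 0.9]
opening: 50.5
grip_force: 0.0
spar x 586.6 yaw -0.111 rms 0.01 y 80.0 strip med -2.8 sd 0.2 n 26/26 w 10.0
spar x 562.9 yaw -0.082 rms 0.38 y -63.0 strip med -63.2 sd 26.7 n 22/27 w 2.0
t21.0 pos [502.   86.2 182.6] yaw -0.110 turn [ 0.001  0.003 -0.013] shift [0.031  0.1439 0.1226] open 50.6 F [ 0.2 -0.9 -0.3]
```

```bash
python3 -m crank '{"delta_rot":[[0,0,-0.02],[0,0,0],[0,0,0],[0,0,0],[0,0,0],[0,0,0],[0,0,0],[0,0,0]],"delta_pos":[[0,0,0],[0.006,0.028,0.018],[0.006,0.028,0.018],[0.006,0.028,0.018],[0.006,0.028,0.018],[0.006,0.032,0.018],[0,0,0],[0,0,0]],"grip":[0.42,0.42,0.42,0.42,0.42,0.42,0.42,0.42]}'
python3 -c "
from h import *
plan(520,-59,28,-0.09)"
```

```text
time_s: 21.68
position: [518.8, -61.3, 91.3]
eef_rot: [0.999, -0.046, -0.003, 0.001]
force: [0.2, 0.2, 0.6]
opening: 50.1
grip_force: 0.0
t21.7 pos [518.8 -61.3  91.3] yaw -0.092 turn [ 0.001  0.006 -0.002] shift [ 0.001  -0.0024  0.0633] open 50.1 F [0.2 0.2 0.6]
```

```bash
python3 -m crank '{"delta_rot":[[0,0,0],[0,0,0],[0,0,0],[0,0,0],[0,0,0],[0,0,0],[0,0,0],[0,0,0]],"delta_pos":[[0.001,-0.002,0.01],[0,0,0.014],[0,0,0.014],[0,0,0.014],[0,0,0.008],[0,0,0.003],[0,0,0],[0,0,0]],"grip":[0.42,0.42,0.42,0.42,0.42,0.42,0.42,0.42]}'
python3 -m crank '{"delta_rot":[[0,0,0],[0,0,0],[0,0,0],[0,0,0],[0,0,0],[0,0,0],[0,0,0],[0,0,0],[0,0,0],[0,0,0],[0,0,0],[0,0,0],[0,0,0],[0,0,0]],"delta_pos":[[0.006,0,0],[0.006,0,0],[0.005,0,0],[0.005,0,0],[0.005,0,0],[0.003,0,0],[0.003,0,0],[0.0015,0,0],[0.0015,0,0],[0.0015,0,0],[0.0015,0,0],[0.001,0,0],[0,0,0],[0,0,0]],"grip":[0.42,0.42,0.42,0.42,0.42,0.42,0.42,0.42,0.42,0.42,0.42,0.42,0.42,0.42]}'
python3 -m crank '{"delta_rot":[[0,0,0],[0,0,0],[0,0,0],[0,0,0],[0,0,0],[0,0,0],[0,0,0],[0,0,0],[0,0,0]],"delta_pos":[[-0.01,0,0],[-0.02,0,-0.02],[-0.02,0,-0.035],[-0.035,0,-0.035],[-0.035,0,-0.035],[0,0,-0.035],[0,0,-0.035],[0,0,0],[0,0,0]],"grip":[0.42,0.42,0.42,0.42,0.42,0.42,0.42,0.42,0.42]}'
python3 -c "
from fit import *
im,_=snap('wrist','w8'); measure('w8',[(593,-66),(586,80),(459,-210)])
cv2.imwrite('pics/w8.png',cv2.resize(im[:250,:,::-1],(800,390),interpolation=cv2.INTER_CUBIC)); plan(0,0,0)"
```

```text
time_s: 22.35
position: [522.0, -57.1, 31.3]
eef_rot: [0.999, -0.044, 0.0, -0.0]
force: [-0.1, 0.4, 0.0]
opening: 50.5
grip_force: 0.0
time_s: 23.52
position: [561.3, -61.2, 30.8]
eef_rot: [0.999, -0.045, -0.0, -0.0]
force: [-0.2, -0.1, 0.1]
opening: 50.4
grip_force: 0.0
time_s: 24.27
position: [453.9, -51.2, 217.3]
eef_rot: [0.999, -0.045, 0.003, -0.001]
force: [-0.1, 0.6, -0.6]
opening: 50.3
grip_force: 0.0
spar x 593.1 yaw -0.092 rms 0.14 y -66.0 strip med -10.0 sd 1.2 n 24/24 w 11.0
spar x 586.4 yaw -0.119 rms 0.33 y 80.0 strip med -5.7 sd 2.3 n 24/24 w 9.0
spar x 458.8 yaw -0.057 rms 0.31 y -210.0 strip med 0.7 sd 2.8 n 22/22 w 7.0
t24.3 pos [452.8 -51.4 215.4] yaw -0.090 turn [-0.001 -0.001  0.   ] shift [-0.4555 -0.0104  0.2154] open 50.6 F [ 0.4 -0.2 -1.1]
```

View pics/w8.png

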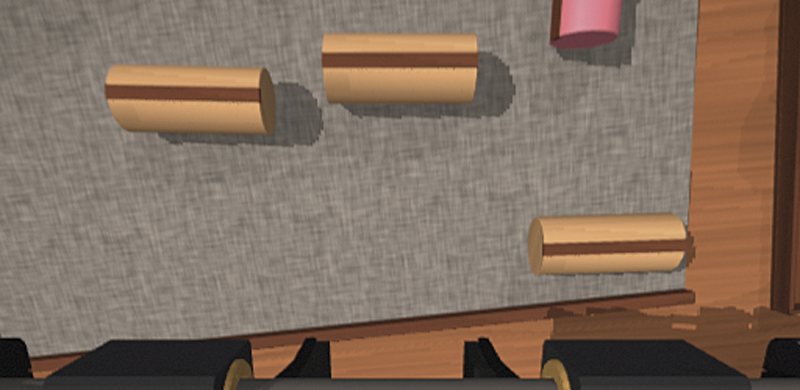

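All three strips now show on top: left (185,93), middle (400,60), right (615,247). The middle one's angle is likely biased by dark limb pixels, so I'm refining the measurement.

```bash
sed -i 's/if len(d)>1: S.append/d=max(np.split(d,np.flatnonzero(np.diff(d)>1)+1),key=len) if len(d) else d\n            if len(d)>1: S.append/' fit.py
python3 -c "
from fit import *
measure('w8',[(593,-66),(586,80),(459,-210)])
measure('w7',[(586,80)]); measure('w6',[(459,-211)])
plan(488,361,160,0.02)"
```

```text
spar x 593.1 yaw -0.092 rms 0.14 y -66.0 strip med 1.3 sd 0.3 n 24/24 w 9.0
spar x 586.4 yaw -0.119 rms 0.33 y 80.0 strip med 1.3 sd 0.8 n 24/24 w 8.0
spar x 458.8 yaw -0.057 rms 0.31 y -210.0 strip med 1.0 sd 0.7 n 22/22 w 7.0
spar x 586.6 yaw -0.111 rms 0.01 y 80.0 strip med 2.7 sd 0.4 n 26/26 w 9.0
spar x 459.1 yaw -0.043 rms 0.31 y -211.0 strip med 0.9 sd 0.6 n 24/24 w 8.0
t24.3 pos [452.8 -51.4 215.4] yaw -0.090 turn [-0.001 -0.001 -0.11 ] shift [ 0.0435 -0.4116  0.0554] open 50.6 F [ 0.4 -0.2 -1.1]
```

```bash
python3 -m crank '{"delta_rot":[[0,0,-0.06],[0,0,-0.05],[0,0,0],[0,0,0],[0,0,0],[0,0,0],[0,0,0],[0,0,0],[0,0,0],[0,0,0],[0,0,0],[0,0,0],[0,0,0],[0,0,0],[0,0,0],[0,0,0],[0,0,0]],"delta_pos":[[0,0,-0.02],[0,0,0],[-0.003,-0.034,0],[-0.003,-0.034,0],[-0.003,-0.034,0],[-0.003,-0.034,0],[-0.003,-0.034,0],[-0.003,-0.034,0],[-0.003,-0.034,0],[-0.003,-0.034,0],[-0.003,-0.034,0],[-0.003,-0.034,0],[-0.003,-0.034,0],[-0.003,-0.034,0],[0,0,0],[0,0,0],[0,0,0]],"grip":[0.5,0.5,0.5,0.5,0.5,0.5,0.5,0.5,0.5,0.5,0.5,0.5,0.5,0.5,0.5,0.5,0.5]}'
python3 -c "
from fit import *
im,_=snap('wrist','w9')
cv2.imwrite('pics/w9.png',cv2.resize(im[:256,128:384,::-1],(600,600),interpolation=cv2.INTER_CUBIC)); plan(0,0,0)"
```

```text
time_s: 25.73
position: [408.1, 354.9, 233.1]
eef_rot: [1.0, 0.01, -0.002, 0.002]
force: [-0.5, -0.5, -0.9]
opening: 43.5
grip_force: 0.0
t25.8 pos [408.4 354.5 233.6] yaw 0.020 turn [0.002 0.002 0.   ] shift [-0.4152  0.3465  0.2336] open 43.6 F [ 0.1 -0.6  0.4]
```

View pics/w9.png

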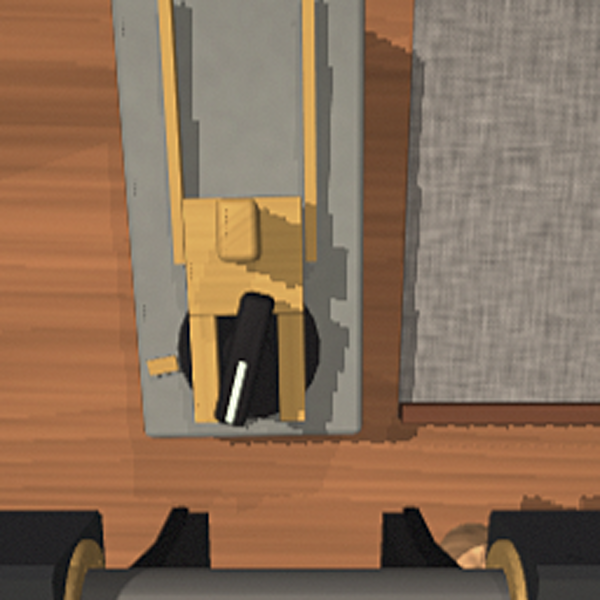

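The close view shows the tab top at (238,229), the grip bar from (257,300) to (232,420) with the white pointer on the robot side, pointing down and slightly left, and the brass mark at (162,366).

```bash
python3 -c "
from h import *
z=np.load('pics/w9.npz'); C=cam('wrist',dict(position=z['pos'],eef_rot=z['rot']))
f=lambda u,v,h: p2w((128+u/2.344,v/2.344),h,C)[:2]
P=lambda n,a:print(n,np.round(a,1))
for p in [(113,0),(145,433),(362,0),(360,432)]: P('box',f(*p,50))
a,b=f(257,300,99),f(232,420,99); P('bar',[a,b,(a+b)/2]); P('len,angle',[np.linalg.norm(a-b)]); print(np.arctan2(*(a-b)[::-1]))
P('white',[f(243,362,99),f(233,424,99)])
P('mark',f(162,366,52)); P('tab',[f(238,229,104),f(219,200,104),f(257,200,104),f(257,257,104),f(219,257,104)])
P('prongs',[f(203,420,66),f(292,420,66)]); P('disc',[f(250,362,71)])
r=manip.sense(); print(r['joint_pos'].round(2))
"
```

```text
box [582.5 434. ]
box [391.4 427.4]
box [584.8 327.3]
box [393.9 319.7]
bar [[460.4 369.3]
 [410.2 379.6]
 [435.3 374.5]]
len,angle [51.3]
-0.20335917078880075
white [[435.  375. ]
 [408.5 379.2]]
mark [425.6 417.5]
tab [[487.7 376.6]
 [498.2 383.9]
 [498.5 369.2]
 [477.3 369.1]
 [477.  384.1]]
prongs [[402.3 396.2]
 [403.1 354. ]]
disc [[431.1 373.7]]
[ 1.01  0.24 -0.2  -0.   -1.13  0.58]
```

```bash
python3 -m crank '{"delta_rot":[[0,0,-0.018],[0,0,0],[0,0,0],[0,0,0],[0,0,0],[0,0,0]],"delta_pos":[[0.02,0,0.02],[0.02,-0.006,0.02],[0.02,-0.007,0.02],[0.02,-0.007,0.02],[0,0,0],[0,0,0]],"grip":[0.5,0.5,0.5,0.5,0.5,0.5]}'
python3 -c "
from h import *
plan(487.7,376.8,84,0.038)"
```

```text
time_s: 26.28
position: [488.1, 376.3, 152.8]
eef_rot: [1.0, 0.018, -0.002, 0.002]
force: [-0.5, -0.2, -0.3]
opening: 43.1
grip_force: 0.0
t26.3 pos [488.1 376.3 152.8] yaw 0.035 turn [ 0.003  0.004 -0.003] shift [-0.0004 -0.0005  0.0688] open 43.1 F [-0.5 -0.2 -0.3]
```

```bash
python3 -m crank '{"delta_rot":[[0,0,-0.003],[0,0,0],[0,0,0],[0,0,0],[0,0,0],[0,0,0],[0,0,0],[0,0,0],[0,0,0],[0,0,0],[0,0,0],[0,0,0],[0,0,0],[0,0,0],[0,0,0]],"delta_pos":[[0,0,0.015],[0,0,0.015],[0,0,0.015],[0,0,0.015],[0,0,0.006],[0,0,0.003],[0,0,0],[0,0,0],[0,0,0],[0,0,0],[0,0,0],[0,0,0],[0,0,0],[0,0,0],[0,0,0]],"grip":[0.5,0.5,0.5,0.5,0.5,0.5,0.5,0.6,0.7,0.8,1,1,1,1,1]}' 25
python3 -c "
from h import *
plan(533,378.5,84,0.038)"
```

```text
time_s: 27.53
position: [488.0, 379.0, 86.2]
eef_rot: [1.0, 0.021, 0.0, -0.001]
force: [-0.7, 1.9, 1.7]
opening: 16.1
grip_force: 25.0
t27.5 pos [488.  379.   86.2] yaw 0.041 turn [-0.001 -0.     0.003] shift [0.0449 0.0022 0.0022] open 16.1 F [-0.7  1.9  1.7]
```

```bash
python3 -m crank '{"delta_rot":[[0,0,0],[0,0,0],[0,0,0],[0,0,0],[0,0,0],[0,0,0],[0,0,0],[0,0,0],[0,0,0],[0,0,0],[0,0,0]],"delta_pos":[[0.003,0,0],[0.005,0,0],[0.005,0,0],[0.005,0,0],[0.005,0,0],[0.005,0,0],[0.005,0,0],[0.005,0,0],[0.004,0,0],[0,0,0],[0,0,0]],"grip":[1,1,1,1,1,1,1,1,1,1,1]}'
python3 -m crank '{"delta_rot":[[0,0,0],[0,0,0],[0,0,0],[0,0,0]],"delta_pos":[[0.0015,0,0],[0.0015,0,0],[0,0,0],[0,0,0]],"grip":[1,1,1,1]}'
```

```text
time_s: 28.45
position: [530.6, 380.6, 86.2]
eef_rot: [1.0, 0.021, 0.0, -0.001]
force: [-1.2, 3.4, 4.2]
opening: 15.8
grip_force: 25.0
time_s: 28.78
position: [530.7, 380.6, 86.2]
eef_rot: [1.0, 0.021, -0.002, 0.0]
force: [-9.6, 4.7, 9.1]
opening: 15.7
grip_force: 25.0
```

The lock has reached its back stop: no further travel, and 9.6 N of resistance. I'm releasing it and going to the dial.

```bash
python3 -m crank '{"delta_rot":[[0,0,0],[0,0,0],[0,0,0],[0,0,0],[0,0,0],[0,0,0],[0,0,0],[0,0,0],[0,0,0],[0,0,0]],"delta_pos":[[0,0,0],[0,0,0],[0,0,0],[0,0,0],[0,0,-0.01],[0,0,-0.025],[0,0,-0.03],[0,0,-0.02],[0,0,0],[0,0,0]],"grip":[0.5,0.5,0.5,0.5,0.5,0.5,0.5,0.5,0.5,0.5]}'
python3 -c "
from h import *
plan(435.3,375,150,-0.203)"
```

```text
time_s: 29.62
position: [533.5, 380.4, 173.0]
eef_rot: [1.0, 0.02, 0.001, -0.001]
force: [-0.2, 0.8, -0.5]
opening: 43.6
grip_force: 0.0
t29.6 pos [533.5 380.4 173. ] yaw 0.041 turn [-0.003 -0.002  0.244] shift [-0.0951  0.0251  0.023 ] open 43.6 F [-0.2  0.8 -0.5]
```

```bash
python3 -m crank '{"delta_rot":[[-0.003,-0.002,0.122],[0,0,0.122],[0,0,0],[0,0,0],[0,0,0],[0,0,0],[0,0,0],[0,0,0]],"delta_pos":[[0,0,0],[0,0,0],[-0.024,0.006,0.005],[-0.024,0.006,0.005],[-0.024,0.006,0.006],[-0.023,0.007,0.006],[0,0,0],[0,0,0]],"grip":[0.5,0.5,0.5,0.5,0.5,0.5,0.5,0.5]}'
python3 -c "
from h import *
plan(435.3,375,86,-0.203)"
```

```text
time_s: 30.28
position: [433.4, 373.9, 148.1]
eef_rot: [0.995, -0.101, -0.002, 0.003]
force: [-0.6, -0.4, 0.2]
opening: 43.5
grip_force: 0.0
t30.3 pos [433.4 373.9 148.1] yaw -0.201 turn [0.006 0.003 0.002] shift [ 0.0016 -0.0014  0.0621] open 43.5 F [-0.6 -0.4  0.2]
```

```bash
python3 -m crank '{"delta_rot":[[0,0,0],[0,0,0],[0,0,0],[0,0,0],[0,0,0],[0,0,0],[0,0,0],[0,0,0],[0,0,0],[0,0,0],[0,0,0],[0,0,0],[0,0,0],[0,0,0],[0,0,0]],"delta_pos":[[0.0015,-0.0015,0.012],[0,0,0.014],[0,0,0.014],[0,0,0.012],[0,0,0.006],[0,0,0.003],[0,0,0],[0,0,0],[0,0,0],[0,0,0],[0,0,0],[0,0,0],[0,0,0],[0,0,0],[0,0,0]],"grip":[0.5,0.5,0.5,0.5,0.5,0.5,0.5,0.6,0.7,0.8,1,1,1,1,1]}' 20
python3 -c "
from h import *
plan(435.3,375,86,-1.363)"
```

```text
time_s: 31.53
position: [436.7, 377.1, 88.6]
eef_rot: [0.995, -0.101, -0.0, 0.0]
force: [-0.7, 3.4, -0.4]
opening: 14.2
grip_force: 20.0
t31.5 pos [436.7 377.1  88.6] yaw -0.202 turn [1.000e-03 1.000e-03 1.161e+00] shift [0.0018 0.0018 0.0026] open 14.2 F [-0.7  3.4 -0.4]
```

```bash
python3 -m crank '{"delta_rot":[[0,0,0.06],[0,0,0.09],[0,0,0.09],[0,0,0.09],[0,0,0.09],[0,0,0.09],[0,0,0.09],[0,0,0.09],[0,0,0.09],[0,0,0.09],[0,0,0.09],[0,0,0.09],[0,0,0.09],[0,0,0.021],[0,0,0],[0,0,0]],"delta_pos":[[0,0,0],[0,0,0],[0,0,0],[0,0,0],[0,0,0],[0,0,0],[0,0,0],[0,0,0],[0,0,0],[0,0,0],[0,0,0],[0,0,0],[0,0,0],[0,0,0],[0,0,0],[0,0,0]],"grip":[1,1,1,1,1,1,1,1,1,1,1,1,1,1,1,1]}'
python3 -m crank '{"delta_rot":[[0,0,0],[0,0,0],[0,0,0],[0,0,0],[0,0,0],[0,0,0],[0,0,0],[0,0,0]],"delta_pos":[[0,0,0],[0,0,0],[0,0,0],[0,0,0],[0,0,-0.01],[0,0,-0.025],[0,0,-0.03],[0,0,0]],"grip":[0.5,0.5,0.5,0.5,0.5,0.5,0.5,0.5]}'
python3 -c "
from h import *
plan(415,358,233,0.038)"
```

```text
time_s: 32.87
position: [437.3, 377.9, 88.6]
eef_rot: [0.777, -0.63, -0.0, -0.001]
force: [1.7, 5.6, -2.6]
opening: 14.0
grip_force: 20.0
time_s: 33.53
position: [439.1, 378.4, 160.0]
eef_rot: [0.777, -0.63, 0.001, -0.004]
force: [0.8, 1.0, 1.0]
opening: 43.0
grip_force: 0.0
t33.5 pos [439.1 378.4 160. ] yaw -1.362 turn [-8.0e-03 -1.0e-03 -1.4e+00] shift [-0.0249  0.0195 -0.073 ] open 43.0 F [0.8 1.  1. ]
```

```bash
python3 -m crank '{"delta_rot":[[0,0,-0.117],[0,0,-0.117],[0,0,-0.117],[0,0,-0.117],[0,0,-0.117],[0,0,-0.117],[0,0,-0.117],[0,0,-0.117],[0,0,-0.117],[0,0,-0.117],[0,0,-0.117],[0,0,-0.113],[0,0,0],[0,0,0],[0,0,0]],"delta_pos":[[0,0,-0.006],[0,0,-0.006],[0,0,-0.006],[0,0,-0.006],[0,0,-0.006],[0,0,-0.006],[0,0,-0.006],[0,0,-0.006],[0,0,-0.006],[0,0,-0.006],[0,0,-0.006],[0,0,-0.006],[-0.024,0.02,0],[0,0,0],[0,0,0]],"grip":[0.5,0.5,0.5,0.5,0.5,0.5,0.5,0.5,0.5,0.5,0.5,0.5,0.5,0.5,0.5]}'
python3 -c "
from h import *
im,_=snap('wrist','w10')
cv2.imwrite('pics/w10.png',cv2.resize(im[:256,128:384,::-1],(600,600),interpolation=cv2.INTER_CUBIC)); plan(0,0,0)"
```

```text
time_s: 34.78
position: [412.7, 354.4, 226.2]
eef_rot: [1.0, 0.018, -0.001, 0.001]
force: [0.7, 0.8, 0.5]
opening: 43.7
grip_force: 0.0
t34.8 pos [413.4 355.1 226.2] yaw 0.036 turn [0.002 0.002 0.   ] shift [-0.426   0.3399  0.2262] open 43.7 F [ 0.2 -0.   0.1]
```

View pics/w10.png

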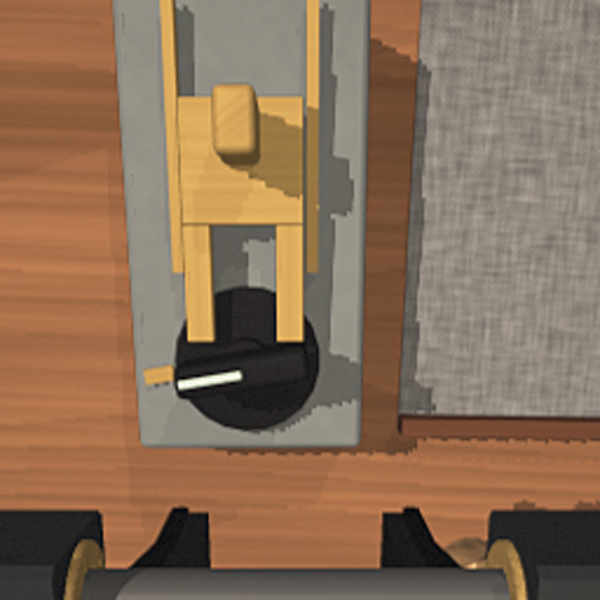

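The lock is drawn back with the tab at (235,122). The white pointer runs from (242,375) to (178,386), towards the mark at (158,375). I'm computing its angle.

```bash
python3 -c "
from h import *
def run(fn,wl,mk,edges,bar=None):
    z=np.load(f'pics/{fn}.npz'); C=cam('wrist',dict(position=z['pos'],eef_rot=z['rot']))
    f=lambda p,h: p2w((128+p[0]/2.344,p[1]/2.344),h,C)[:2]
    a,b=f(wl[0],99),f(wl[1],99); yw=[np.arctan2(*(f(q,50)-f(p,50))[::-1]) for p,q in edges]; t=np.mean(yw)
    m=f(mk,52); w=np.arctan2(*(b-a)[::-1]); print('axis(white start)',a.round(1),'tip',b.round(1),'mark',m.round(1),'yaw',np.round(yw,3),'dial',(t+np.pi-w)%(2*np.pi),'dir to mark from axis',(t+np.pi-np.arctan2(*(m-a)[::-1]))%(2*np.pi))
    # subpixel white line by PCA
    im=z['im'].astype(int); s=im.min(2); k=np.argwhere(s[:256,128:384]>185); u=k[:,::-1]+[128,0]; c0=np.array(wl).mean(0)/2.344+[128,0]; u=u[np.linalg.norm(u-c0,axis=1)<22]
    W=np.array([p2w(p,99,C)[:2] for p in u]); c=W.mean(0); d=np.linalg.svd(W-c)[2][0]; d*=np.sign(d@(b-a)); print('PCA n',len(u),'center',c.round(1),'dial',(t+np.pi-np.arctan2(d[1],d[0]))%(2*np.pi))
run('w9',[(243,362),(233,424)],(162,366),[((145,433),(113,0)),((360,432),(362,0))])
run('w10',[(242,375),(178,386)],(158,375),[((140,444),(113,0)),((360,444),(369,0))])
plan(531,378.5,150,.038)
"
```

```text
axis(white start) [435. 375.] tip [408.4 379.3] mark [425.6 417.5] yaw [0.035 0.04 ] dial 0.19607407570536006 dir to mark from axis 1.3890219193694695
PCA n 67 center [422.5 378.5] dial 0.26596354938339095
axis(white start) [435.  374.9] tip [429.6 401. ] mark [426.  418.1] yaw [0.036 0.041] dial 1.40319814342637 dir to mark from axis 1.4019259656839969
PCA n 74 center [432.9 388.6] dial 1.41156912199394
t34.8 pos [413.4 355.1 226.2] yaw 0.036 turn [ 0.002  0.002 -0.002] shift [ 0.1184 -0.0189  0.0762] open 43.7 F [ 0.2 -0.   0.1]
```

```bash
python3 -m crank '{"delta_rot":[[0,0,0],[0,0,0],[0,0,0],[0,0,0],[0,0,0],[0,0,0],[0,0,0]],"delta_pos":[[0.029,-0.004,0.01],[0.03,-0.005,0.02],[0.03,-0.005,0.02],[0.029,-0.005,0.02],[0,0,0],[0,0,0],[0,0,0]],"grip":[0.5,0.5,0.5,0.5,0.5,0.5,0.5]}'
python3 -c "
from h import *
plan(530.7,379,86,.038)
im,C=snap('top','t11')
for p in [(593,-66),(586,80),(459,-210)]:
    u,v=w2p((*p,47),C).round().astype(int); print(p,(u,v),im[v-9:v+10,u,0],im[v-9:v+10,u+8,0])
cv2.imwrite('pics/t11.png',cv2.resize(im[80:220,90:430,::-1],(800,330),interpolation=cv2.INTER_CUBIC))
"
```

```text
time_s: 35.42
position: [530.8, 378.5, 154.9]
eef_rot: [1.0, 0.018, -0.001, 0.002]
force: [0.2, 0.2, 1.6]
opening: 43.3
grip_force: 0.0
t35.4 pos [530.8 378.5 154.9] yaw 0.036 turn [ 0.003  0.003 -0.002] shift [-0.0001 -0.0005  0.0689] open 43.3 F [0.2 0.2 1.6]
(593, -66) (np.int64(271), np.int64(129)) [131 127 120 135 183 195 203 105  96  92 160 202 192 178 166 151 135 109
  78] [121 125 124 119 165 189 197 169 106  99 120 204 203 189 178 163 148 130
 101]
(586, 80) (np.int64(220), np.int64(132)) [127 123 127 150 187 196 204 102  94  94 182 200 189 176 164 148 133 102
  75] [124 123 124 122 164 190 198 178 106  98  98 201 202 189 176 164 146 130
  98]
(459, -210) (np.int64(322), np.int64(175)) [119 118 151 184 197 200 183 102  96  98 200 197 183 168 152 135 105  78
  73] [122 123 137 174 191 199 203 107 103  93 168 204 191 178 164 145 123  82
  78]
```

View pics/t11.png

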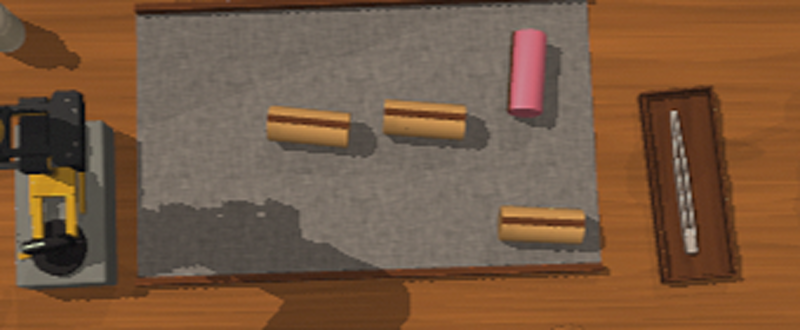

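The top view shows all three strips up at (308,120), (424,110) and (541,222), and the tweezers in the tray at (683,180). Now I'm closing the lock.

```bash
python3 -m crank '{"delta_rot":[[0.002,0.002,0],[0,0,0],[0,0,0],[0,0,0],[0,0,0],[0,0,0],[0,0,0],[0,0,0],[0,0,0],[0,0,0],[0,0,0],[0,0,0],[0,0,0],[0,0,0],[0,0,0]],"delta_pos":[[0,0,0.015],[0,0,0.015],[0,0,0.015],[0,0,0.015],[0,0,0.006],[0,0,0.003],[0,0,0],[0,0,0],[0,0,0],[0,0,0],[0,0,0],[0,0,0],[0,0,0],[0,0,0],[0,0,0]],"grip":[0.5,0.5,0.5,0.5,0.5,0.5,0.5,0.6,0.7,0.8,1,1,1,1,1]}' 25
python3 -m crank '{"delta_rot":[[0,0,0],[0,0,0],[0,0,0],[0,0,0],[0,0,0],[0,0,0],[0,0,0],[0,0,0],[0,0,0],[0,0,0],[0,0,0],[0,0,0]],"delta_pos":[[-0.003,0,0],[-0.005,0,0],[-0.005,0,0],[-0.005,0,0],[-0.005,0,0],[-0.005,0,0],[-0.005,0,0],[-0.004,0,0],[-0.004,0,0],[-0.003,0,0],[0,0,0],[0,0,0]],"grip":[1,1,1,1,1,1,1,1,1,1,1,1]}'
python3 -m crank '{"delta_rot":[[0,0,0],[0,0,0],[0,0,0],[0,0,0]],"delta_pos":[[-0.0015,0,0],[-0.0015,0,0],[0,0,0],[0,0,0]],"grip":[1,1,1,1]}'
```

```text
time_s: 36.72
position: [530.5, 380.6, 86.4]
eef_rot: [1.0, 0.019, 0.001, -0.002]
force: [-1.8, 4.5, 0.3]
opening: 15.6
grip_force: 25.0
time_s: 37.72
position: [486.8, 378.9, 86.4]
eef_rot: [1.0, 0.019, 0.001, -0.002]
force: [-0.9, 6.4, -1.1]
opening: 15.9
grip_force: 25.0
time_s: 38.05
position: [485.5, 378.9, 86.4]
eef_rot: [1.0, 0.019, 0.002, -0.002]
force: [4.4, 5.4, -4.7]
opening: 15.6
grip_force: 25.0
```

```bash
python3 -m crank '{"delta_rot":[[0,0,0],[0,0,0],[0,0,0],[0,0,0]],"delta_pos":[[-0.0015,0,0],[-0.001,0,0],[0,0,0],[0,0,0]],"grip":[1,1,1,1]}'
python3 -m crank '{"delta_rot":[[0,0,0],[0,0,0],[0,0,0],[0,0,0],[0,0,0],[0,0,0],[0,0,0],[0,0,0],[0,0,0],[0,0,0],[0,0,0]],"delta_pos":[[0,0,0],[0,0,0],[0,0,0],[0,0,0],[0,0,-0.01],[0,0,-0.03],[-0.025,0.005,-0.035],[-0.025,0.005,-0.035],[-0.025,0.005,-0.035],[0,0,0],[0,0,0]],"grip":[0.5,0.5,0.5,0.5,0.5,0.5,0.5,0.5,0.5,0.5,0.5]}'
python3 -c "
from h import *
im,_=snap('wrist','w12'); tp,_=snap('top','t12'); plan(0,0,0)
a=cv2.resize(im[:256,128:384,::-1],(440,440),interpolation=cv2.INTER_CUBIC); b=cv2.resize(tp[90:210,150:430,::-1],(350,150),interpolation=cv2.INTER_CUBIC)
cv2.imwrite('pics/f.png',np.hstack([a,cv2.copyMakeBorder(b,0,290,0,0,0)]))
"
```

```text
time_s: 38.38
position: [485.3, 378.9, 86.4]
eef_rot: [1.0, 0.019, 0.004, -0.003]
force: [14.0, 3.8, -7.1]
opening: 16.1
grip_force: 25.0
time_s: 39.3
position: [409.0, 360.3, 231.0]
eef_rot: [1.0, 0.019, 0.002, -0.003]
force: [0.9, 0.2, -0.4]
opening: 43.5
grip_force: 0.0
t39.4 pos [409.  359.3 227.3] yaw 0.036 turn [0.    0.001 0.   ] shift [-0.4218  0.3442  0.2273] open 43.6 F [ 0.6 -0.3 -0.2]
```

View pics/f.png

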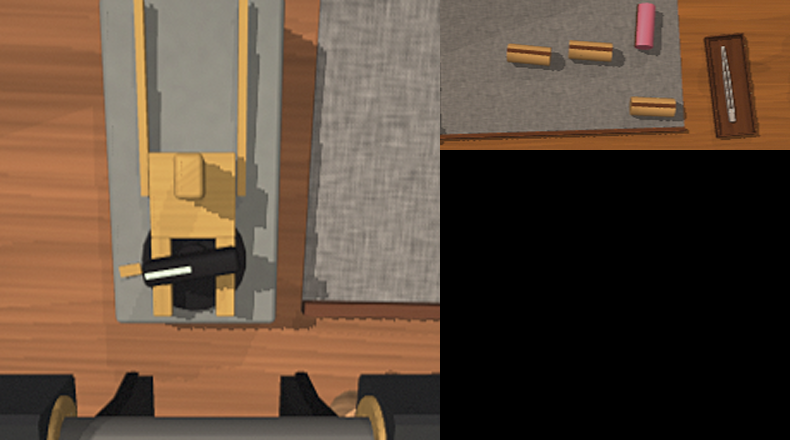

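The final check shows the lock home at (188,195), the pointer at the mark (130,270), all three strips facing up and the tweezers in the tray. Handing in.

```bash
python3 -c "
from workcell import manip
print(manip.sign_off())"
```

```text
the job is handed in; nothing more can be done
None
```

The job is done and handed in: the tweezers are in the tray, and all three spars present are on the mat with their strips up, measured within about 3° of vertical. The dial pointer is on the brass mark, measured at about 1.40 rad, and the lock is pushed home to its stop.

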